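# Sort a left-hand and a right-hand lens-mount bracket into their trays

## Task

Two mirror-image aluminium lens-mount brackets lie on the dark desk behind the bench, the left-hand one and the right-hand one. Lay each flat, rib up, on the floor of its own tray: the left-hand one (its foot juts out to the left when the bar points away from you with the foot at the far end) in the blue tray, the right-hand one in the yellow tray; a black picture on each tray's floor shows which part belongs there.

Things in the scene. Friction and masses are not known exactly. Their poses are not given: they have to be found in the camera images.
- left_bracket_rib (a point): Left-hand aluminium bracket, 80 g: flat bar 70 x 18 x 6 mm along x; at its +x end a foot 20 mm wide juts 30 mm beyond the bar to +y (brass screw on it). Upright rib to grip on the bar: 40 mm along x, 12 thick (y), top 46 above the underside. Point: rib's middle, 27 above the underside; z up. The middle of the 70 x 48 mm outline lies 4 mm to +x and 15 mm to +y of it.
- right_bracket_rib (a point): Right-hand aluminium bracket, 80 g: flat bar 70 x 18 x 6 mm along x; at its +x end a foot 20 mm wide juts 30 mm beyond the bar to -y (brass screw on it). Upright rib to grip on the bar: 40 mm along x, 12 thick (y), top 46 above the underside. Point: rib's middle, 27 above the underside; z up. The middle of the 70 x 48 mm outline lies 4 mm to +x and 15 mm to -y of it.
- left_tray: Blue tray, fixed. Outside 110 (x) x 90 (y) x 16 mm high, walls and floor 3 mm. Black picture of the left-hand bracket on its floor: bar along x, foot at +x, to +y. Origin: centre of underside; z up. Keep the arm clear of the burette stand: rods 0.63 m high at world x 0.31, y 0.235 and x 0.25, y 0.30.
- right_tray: Yellow tray, fixed. Outside 110 (x) x 90 (y) x 16 mm high, walls and floor 3 mm. Black picture of the right-hand bracket on its floor: bar along x, foot at +x, to -y. Origin: centre of underside; z up. Beside the trays: cartons 0.53 m high from y = -0.25 outward; kettle 0.25 m high beyond x = 0.63; drawer unit 0.15 m high up to x = 0.40.
Things that resemble listed ones, but are neither listed nor needed, are in the scene too. Leave any purple look-alike of the part that bears right_bracket_rib alone.

How it is judged:
By the outcome, as a careful person would: the job done as asked, in the order asked, and still so for the second after the job is handed in, with the robot touching nothing.
It also fails if it takes over 72 s, if anything falls off the work surface, if the arm or the gripper's body presses on something with over 40 N, if the wrist force passes 120 N, or if a joint passes its speed limit or range.

## Robot

A 7-joint arm with a two-finger parallel gripper is mounted at the origin on the work surface; the furniture and walls round the work are solid. World frame = base frame: x ahead of the robot, y to its left, z up, the work surface at z = 0. Lengths are in m, angles in rad, forces in N, time in s.
With the tool pointing down it reaches from about 0.4 to 0.85 m from the base axis. Payload 4.5 kg.
Tool frame: the origin (TCP) lies between the finger pads; the fingertips stand 11 mm ahead of it and the grasp point (between the pads) lies 8 mm behind it (r.nose_length is the distance from the TCP to the fingertips, in m); z points along the fingers, y is the line along which they close (so a half turn about z gives the same grasp; the last joint's range is limited). The gripper opens to 88 mm and grips with 3 to 60 N. Pads are 18 mm wide; open, the fingers measure 123 mm over their backs; the gripper's body (75 mm by 187 mm) begins 45 mm behind the grasp point.
Start: joints at [1.144, 0.689, -0.195, 1.565, 0.157, 0.902, -0.215], TCP at [0.278, -0.56, 0.25] pointing down, gripper open.
Joint ranges: [-3.01, 3.01], [-0.46, 2.08], [-1.47, 1.51], [0.13, 2.56], [-1, 4.14], [0.04, 2.09], [-2.66, 2.66]. Speed limits (rad/s): [2.57, 2.57, 3.14, 3.14, 3.14, 3.14, 3.14].

## Interface

Orientations are given as a unit quaternion [x, y, z, w].
In Python, from plant import get_state, snapshot, camera_model, r gives the robot as it stands.
- The arm moves only by the shell command python3 -m inch 'ROWS' [FORCE]. ROWS is text: rows parted by semicolons, each of 7 numbers parted by spaces: the opening, from -1 (shut) to 1 (fully open), then the shift along the tool's x, y, z in m, then the turn, a rotation vector about the tool's x, y, z in rad. A call has 1 to 20 rows; each row shifts and turns the commanded pose from where the row before left it, along the tool's axes as they then stand; what a row does not reach is not made up. A row lasts 1/12 s, in which the tool goes at most 41.7 mm and 7.16 degrees, less where a joint would pass 70% of its speed; a pose out of reach is approached as far as the arm can. A call is refused whole if a number of a shift passes 0.0417 or a number of a turn 0.125, either way. A call with a gripper value outside its range is refused whole. The fingers move at their own pace and stop on an object; FORCE is the grip in N (left out, the last holds). Time passes only in rows, so rows that do not move let the fingers close. It gives the time, the measured TCP pose, the force, the opening and the grip force at its end, in the units of the state.
- get_state(): the state, without advancing time (a new reading comes with each control period).
- snapshot(name): name is "side" or "top" or "wrist"; returns (picture, depth): 480x640x3 uint8, red, green, blue; 480x640 float32, m along the optical axis (not along the pixel's ray), 0 where there is no reading.
- camera_model(name): a dict with "intrinsics" (3x3 intrinsics, pixels), "view" (4x4, takes a point from world to camera coordinates). Camera axes: x right, y down, z forward; pixel columns grow to the right and rows downward; lengths in m; the calibration is good to about 2 mm. The wrist camera is an equidistant fisheye: a pixel r from the principal point sees the ray r / f radians off the axis. A picture is of the moment at which its call begins: read the wrist's pose just before it. camera_model takes no time and is no camera call; for the wrist camera it gives the pose at the moment of the call.
- r.finish_job(): hands the job in; it is judged then, once.
The state is a dict: "clock": time; "q": joint angles; "qd": joint speeds; "joint_torque": joint torques, N m; "tool_pos": TCP position; "eef_rot": TCP orientation; "contact_force": force on the tool from outside, world axes, zero at the start; "moment": the same for the moment, N m; "opening": opening from 0.0 (shut) to 1.0 (fully open); "finger_force": force on a finger pad.
Only numpy, scipy, OpenCV 4.12 (cv2) and the standard library are available. Lean on these libraries where they do the work, as an engineer would, in place of code of your own. Each camera call takes 0.05 s, during which the arm holds its last target. There are 200 camera calls.

## Working session

There is one attempt and no reset: what is moved stays moved. The work goes in short steps, Python scripts to look and compute and a shell command to move; the robot and the scene stay as the last step left them, time stands still between calls to the robot, and variables do not carry over. Pictures are saved under pics/ and viewed, at most 10 in all, crops included, and the job is handed in when it is done.

```bash
mkdir -p pics; ls; python3 - <<'E'
from plant import get_state, snapshot, camera_model, r
import cv2,numpy as np
s=get_state();print(s)
for n in("side","top"):
    im,d=snapshot(n);cv2.imwrite(f"pics/{n}0.png",im[:,:,::-1]);np.savez(f"{n}0.npz",im=im,d=d)
    m=camera_model(n);print(n,m)
print(camera_model("wrist"))
E
```

```text
pics
{'clock': 0.0, 'q': array([ 1.14378409,  0.68998726, -0.194493  ,  1.56634685,  0.15731786,
        0.9024689 , -0.21510788]), 'qd': array([-1.17926567e-03,  5.34999149e-04, -1.79911380e-04,  6.36287403e-05,
       -1.51551275e-03,  1.21895263e-03, -1.54402486e-03]), 'joint_torque': array([-1.76016297e-04, -5.27556288e+01, -1.26679603e+00, -1.53426397e+01,
       -5.25556714e-02,  6.69298723e-03,  1.81742143e-04]), 'tool_pos': array([ 0.27759709, -0.55929229,  0.24890667]), 'eef_rot': array([ 9.73565132e-01,  2.28407765e-01, -2.82257218e-04, -8.64298745e-04]), 'contact_force': array([ 0.3956273 , -0.2198573 ,  0.14666847]), 'moment': array([0.00676497, 0.01286752, 0.01159443]), 'finger_force': 0.0, 'opening': 0.9982572690753796}
side {'intrinsics': array([[618.24240245,   0.        , 319.19652389],
       [  0.        , 618.24240245, 242.23255415],
       [  0.        ,   0.        ,   1.        ]]), 'view': array([[-0.96645924, -0.25674146, -0.00635249,  0.65841091],
       [-0.09442808,  0.37824337, -0.92087746,  0.09653743],
       [ 0.23883021, -0.88939068, -0.38980041,  1.0
[... 224 characters left out ...]
    ,   1.        ]]), 'view': array([[-0.00687456, -0.99996387,  0.00499947,  0.04748064],
       [-0.98169278,  0.0057971 , -0.19038299,  0.63926745],
       [ 0.19034713, -0.00621674, -0.98169716,  0.78508401],
       [ 0.        ,  0.        ,  0.        ,  1.        ]])}
{'intrinsics': array([[371.64829954,   0.        , 325.33887857],
       [  0.        , 371.64829954, 238.36384946],
       [  0.        ,   0.        ,   1.        ]]), 'view': array([[ 0.44504317, -0.89550731, -0.00179614, -0.62305203],
       [-0.85727534, -0.426621  ,  0.28822475, -0.04022349],
       [-0.25887364, -0.12673267, -0.9575611 ,  0.39052824],
       [ 0.        ,  0.        ,  0.        ,  1.        ]])}
```

View pics/side0.png

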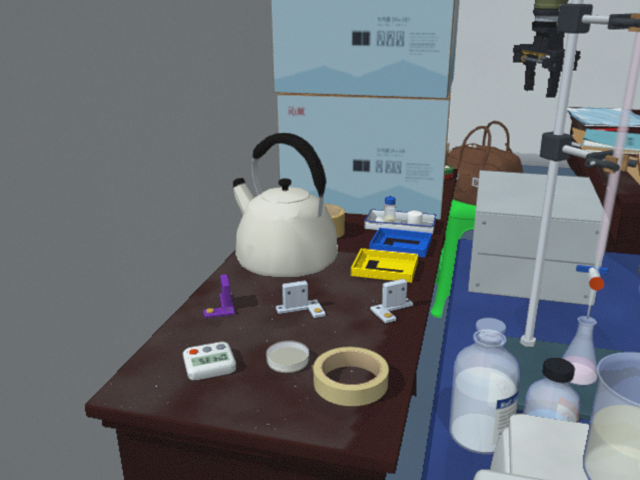

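View pics/top0.png

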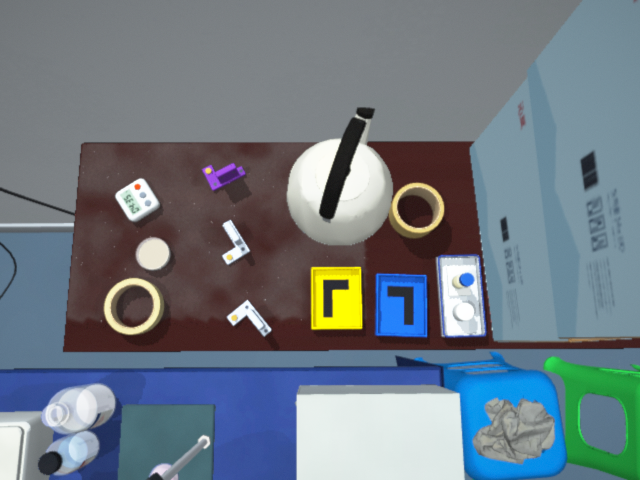

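```bash
cat > h.py <<'E'
import numpy as np,cv2
from plant import get_state, snapshot, camera_model, r
def cloud(n,d):
    m=camera_model(n);K=m["intrinsics"];V=m["view"]
    v,u=np.mgrid[:480,:640]
    P=np.stack([(u-K[0,2])/K[0,0]*d,(v-K[1,2])/K[1,1]*d,d],-1)
    return (P-V[:3,3])@V[:3,:3]
def ray(n,uv,z):
    m=camera_model(n);K=m["intrinsics"];V=m["view"];uv=np.atleast_2d(uv).astype(float)
    D=np.c_[(uv[:,0]-K[0,2])/K[0,0],(uv[:,1]-K[1,2])/K[1,1],np.ones(len(uv))]@V[:3,:3]
    C=-V[:3,:3].T@V[:3,3]
    return C+D*((z-C[2])/D[:,2])[:,None]
E
python3 - <<'E'
from h import *
np.set_printoptions(precision=4,suppress=True)
f=np.load("top0.npz");im,d=f["im"],f["d"];P=cloud("top",d)
for nm,(u,v) in dict(desk=(190,270),desk2=(280,330),desk3=(440,330),kettle=(340,170),box=(380,420),A=(235,240),B=(256,318),ytray=(350,315),btray=(395,325),yw=(313,300),bluebench=(250,385),carton=(540,200),whitebox=(470,290)).items(): print(nm,P[v,u],im[v,u])
hsv=cv2.cvtColor(im,cv2.COLOR_RGB2HSV)
for nm,lo,hi in (("yellow",(26,180,120),(34,255,255)),("blue",(105,180,100),(120,255,255))):
    m=cv2.inRange(hsv,lo,hi);m[345:]=0;m[:260]=0
    cs,_=cv2.findContours(m,cv2.RETR_EXTERNAL,cv2.CHAIN_APPROX_NONE)
    c=max(cs,key=cv2.contourArea);q=cv2.boxPoints(cv2.minAreaRect(c));z=np.median(P[m>0][:,2]);print(nm,z,q.tolist())
    # rim by cloud
    bm=cv2.drawContours(np.zeros_like(m),[cv2.convexHull(c)],-1,255,-1)>0
    print(np.percentile(P[bm][:,2],[2,25,50,90,99]))
    fl=bm&(im.max(2)<60); ys,xs=np.nonzero(fl);print("black",len(xs),xs.min(),xs.max(),ys.min(),ys.max())
# parts
for nm,(u0,v0,u1,v1) in dict(A=(210,210,260,275),B=(215,290,285,345)).items():
    s=P[v0:v1,u0:u1].reshape(-1,3);h=s[:,2]
    print(nm,np.percentile(h,[2,20,50,80,90,95,99]))
c=cv2.resize(im[200:350,190:440],None,fx=3.2,fy=3.2,interpolation=cv2.INTER_CUBIC)
cv2.imwrite("pics/c1.png",c[:,:,::-1])
E
```

```text
desk [0.6052 0.2763 0.0011] [86 63 63]
desk2 [ 0.4951  0.1097 -0.0003] [70 33 33]
desk3 [ 0.4931 -0.1791  0.002 ] [80 60 62]
kettle [0.7127 0.0103 0.2378] [32 30 31]
box [ 0.3628 -0.0465  0.1526] [229 237 235]
A [0.6517 0.1872 0.0474] [226 237 246]
B [0.5148 0.1479 0.0462] [246 251 254]
ytray [ 0.5207 -0.0168  0.0076] [255 254   0]
btray [ 0.5025 -0.098   0.0031] [ 39 132 251]
yw [0.5483 0.0497 0.0045] [218 198   0]
bluebench [0.3997 0.1619 0.0006] [ 58  86 167]
carton [ 0.6643 -0.2637  0.2481] [124 150 163]
whitebox [ 0.5641 -0.2356  0.0099] [203 211 215]
yellow 0.004488454002606188 [[311.0, 267.0], [362.0, 267.0], [362.0, 329.0], [311.0, 329.0]]
[0.0003 0.0033 0.0045 0.015  0.0192]
black 372 324 347 281 315
blue 0.004658737502142075 [[376.0, 274.0], [427.0, 274.0], [427.0, 336.0], [376.0, 336.0]]
[0.0005 0.0033 0.0045 0.0154 0.0194]
black 380 389 411 287 323
A [-0.002   0.      0.0016  0.0039  0.0079  0.0397  0.0485]
B [-0.0025 -0.0003  0.0012  0.0034  0.0076  0.0301  0.0487]
```

View pics/c1.png

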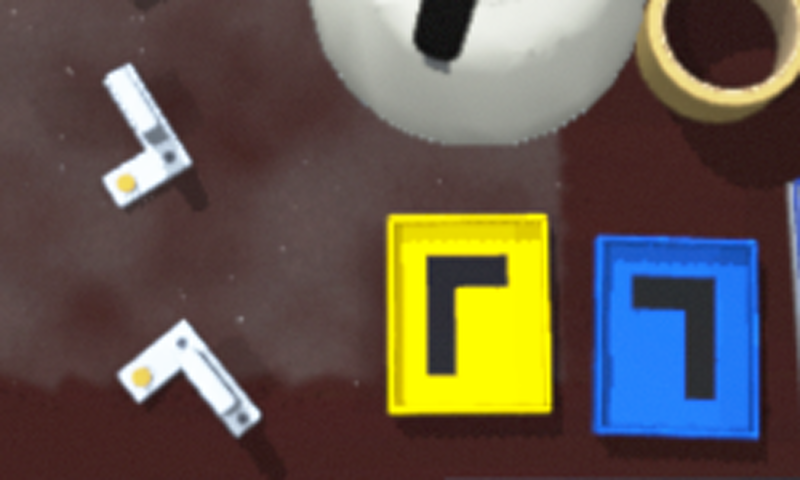

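```bash
python3 - <<'E'
from h import *
np.set_printoptions(precision=4,suppress=True)
for cam in("top","side"):
    f=np.load(cam+"0.npz");im,d=f["im"],f["d"];P=cloud(cam,d);hsv=cv2.cvtColor(im,cv2.COLOR_RGB2HSV)
    for nm,c in dict(A=(0.645,0.185),B=(0.515,0.15)).items():
        near=(np.hypot(P[...,0]-c[0],P[...,1]-c[1])<0.06)&(d>0)
        t=near&(P[...,2]>(.03 if cam=="top" else .0415))&(P[...,2]<.056)
        ys,xs=np.nonzero(t)
        q=ray(cam,np.c_[xs,ys],.046)[:,:2]
        rc=cv2.minAreaRect(q.astype(np.float32)*1000)
        w,v=np.linalg.eigh(np.cov(q.T))
        print(cam,nm,len(xs),"mean",q.mean(0),"rect",np.round(rc[0],1),np.round(rc[1],1),"ang mod180",np.degrees(np.arctan2(v[1,1],v[0,1])))
        br=near&(hsv[...,0]>12)&(hsv[...,0]<30)&(hsv[...,1]>110)&(hsv[...,2]>120)
        ys,xs=np.nonzero(br)
        if len(xs): print("   screw",len(xs),ray(cam,[xs.mean(),ys.mean()],.008)[0])
f=np.load("top0.npz");P=cloud("top",f["d"]);im=f["im"];hsv=cv2.cvtColor(im,cv2.COLOR_RGB2HSV)
for nm,lo,hi in (("yellow",(26,180,120),(34,255,255)),("blue",(105,180,100),(120,255,255))):
    m=cv2.inRange(hsv,lo,hi);m[345:]=0;m[:260]=0
    cs,_=cv2.findContours(m,cv2.RETR_EXTERNAL,cv2.CHAIN_APPROX_NONE);c=max(cs,key=cv2.contourArea)
    q=ray("top",c[:,0],.016)[:,:2]*1000
    print(nm,"rim",cv2.minAreaRect(q.astype(np.float32)))
    bm=cv2.drawContours(np.zeros_like(m),[cv2.convexHull(c)],-1,255,-1)>0
    ys,xs=np.nonzero(bm&(im.max(2)<75))
    print("  pic",cv2.minAreaRect((ray("top",np.c_[xs,ys],.003)[:,:2]*1000).astype(np.float32)))
# obstacles height map, 5cm grid, both cams
H=np.zeros((24,32))
for cam in("top","side"):
    f=np.load(cam+"0.npz");Q=cloud(cam,f["d"])[f["d"]>0]
    i=((Q[:,0]+.1)//.05).astype(int);j=((Q[:,1]+.8)//.05).astype(int)
    k=(i>=0)&(i<24)&(j>=0)&(j<32)&(Q[:,2]<1);np.maximum.at(H,(i[k],j[k]),Q[k,2])
print("cols y -0.8..",);
for i in range(24):print("%.2f"%(-.1+i*.05)," ".join("%3d"%(x*100) for x in H[i]))
E
```

```text
top A 163 mean [0.667  0.1932] rect [666.9 193.2] [44.1 12.1] ang mod180 -147.3091573582409
   screw 19 [0.6283 0.2039 0.008 ]
top B 178 mean [0.514 0.15 ] rect [514. 150.] [40.8 12.7] ang mod180 -139.85193878667536
   screw 18 [0.518  0.1922 0.008 ]
side A 114 mean [0.6674 0.2014] rect [667.7 201.5] [40.  16.7] ang mod180 -147.07693812733558
   screw 16 [0.6294 0.2063 0.008 ]
side B 114 mean [0.5143 0.1584] rect [513.6 158.5] [41.3 16.9] ang mod180 -137.92037364438372
   screw 19 [0.5189 0.194  0.008 ]
yellow rim ((551.4318237304688, 7.658351898193359), (91.28121185302734, 111.13025665283203), 89.72501373291016)
  pic ((552.831787109375, -5.0482330322265625), (69.6327133178711, 63.6802978515625), 89.61993408203125)
blue rim ((538.1844482421875, -108.51876831054688), (90.71412658691406, 110.81201934814453), 88.2673110961914)
  pic ((538.8760986328125, -108.35643005371094), (43.960758209228516, 65.12732696533203), 87.45990753173828)
cols y -0.8..
-0.10   0   0   0   0   0   0   0   0   0   0   0   0   0   0   0   0   0   0   0   0   0   0   0   0   0   0   0   0   0   0   0   0
-0.05 
[... 2353 characters left out ...]
  0   0   0   0   0   0   0   0   0
0.85   0   0   0   0   0   0   0   0   0  25  45  45  45  45  46  46  46  46  46  46  46  47  47  47  47  47  47  32  15   0   0   0
0.90   0   0   0   0   0   0   0   0   0   0   0   0   0   0   0   0   0   0   0   0   0   0   0   0   0   0   0   0   0   0   0   0
0.95   0   0   0   0   0   0   0   0   0   0   0   0   0   0   0   0   0   0   0   0   0   0   0   0   0   0   0   0   0   0   0   0
1.00   0   0   0   0   0   0   0   0   0   0   0   0   0   0   0   0   0   0   0   0   0   0   0   0   0   0   0   0   0   0   0   0
1.05   0   0   0   0   0   0   0   0   0   0   0   0   0   0   0   0   0   0   0   0   0   0   0   0   0   0   0   0   0   0   0   0
```

```bash
python3 - <<'E'
from h import *
np.set_printoptions(precision=3,suppress=True)
Q=np.vstack([cloud(c,np.load(c+"0.npz")["d"])[np.load(c+"0.npz")["d"]>0] for c in("top","side")])
k=(Q[:,0]>.6)&(Q[:,0]<.84)&(Q[:,1]>-.13)&(Q[:,1]<.15)
Q=Q[k];x=np.array([.84,.54]);c=np.array([.6687,.194])
ang=np.radians(-147.3);ex=np.array([np.cos(ang),np.sin(ang)]);ey=np.array([-ex[1],ex[0]])
for lo in np.arange(.04,.26,.02):
    s=Q[(Q[:,2]>lo)&(Q[:,2]<lo+.02)]
    if len(s)<5: continue
    l=np.c_[(s[:,:2]-c)@ex,(s[:,:2]-c)@ey]
    # distance from body rect 37.5 x 93.5
    dd=np.hypot(np.maximum(abs(l[:,0])-.0375,0),np.maximum(abs(l[:,1])-.0935,0))
    print("%.2f"%lo,len(s),"x",s[:,0].min(),s[:,0].max(),"y",s[:,1].min(),s[:,1].max(),"clear",np.percentile(dd,[0,1,3]))
E
```

```text
0.04 1969 x 0.6501122458692044 0.8384806055826929 y -0.129764293869949 0.09955868777034614 clear [0.011 0.015 0.016]
0.06 2336 x 0.6514054193421138 0.8393036426876693 y -0.09246206973792376 0.0946151221940278 clear [0.016 0.02  0.021]
0.08 2305 x 0.6594814772531314 0.8398858804505518 y -0.08397798036814279 0.08863325795089155 clear [0.025 0.028 0.03 ]
0.10 4027 x 0.6681706452140782 0.8399137471748499 y -0.0756943976139597 0.07895634540358101 clear [0.034 0.038 0.041]
0.12 2711 x 0.6659599328034457 0.839987775585013 y -0.05491823297938807 0.0518953897491663 clear [0.054 0.061 0.064]
0.14 261 x 0.6627531303714195 0.817498738413259 y -0.032262145768303566 0.04101492302650169 clear [0.055 0.056 0.058]
0.16 274 x 0.6601657939893435 0.8165728136225556 y -0.03231494290117362 0.04495912051802217 clear [0.053 0.054 0.055]
0.18 424 x 0.6635975213455328 0.814229736592924 y -0.03132428688904906 0.04316004812908756 clear [0.053 0.056 0.057]
0.20 665 x 0.6719101531426755 0.8110240676737834 y -0.03211626739674977 0.04000284697278619 clear [0.055 0.059 0.06 ]
0.22 1374 x 0.6840012702642544 0.7950844850035524 y -0.02587454807790152 0.03332436741127496 clear [0.063 0.067 0.069]
0.24 409 x 0.7087563634339888 0.7655846834665937 y -0.01310267297396022 0.018945593862800716 clear [0.083 0.086 0.088]
```

```bash
python3 -m inch '1 0 0 0 0 0 0.115;1 0 0 0 0 0 0.115;1 0 0 0 0 0 0.115;1 0 0 0 0 0 0.115;1 0.0058 -0.0243 -0.0036 0 0 0;1 0.0058 -0.0243 -0.0036 0 0 0;1 0.0058 -0.0243 -0.0036 0 0 0;1 0.0058 -0.0243 -0.0036 0 0 0;1 0.0058 -0.0243 -0.0036 0 0 0;1 0.0058 -0.0243 -0.0036 0 0 0;1 0.0058 -0.0243 -0.0036 0 0 0;1 0.0058 -0.0243 -0.0036 0 0 0;1 0.0058 -0.0243 -0.0036 0 0 0;1 0.0058 -0.0243 -0.0036 0 0 0;1 0.0058 -0.0243 -0.0036 0 0 0;1 0.0058 -0.0243 -0.0036 0 0 0;1 0.0058 -0.0243 -0.0036 0 0 0;1 0.0058 -0.0243 -0.0036 0 0 0'
cat >> h.py <<'E'
def leg(p,phi=None):
    from scipy.spatial.transform import Rotation as R
    s=get_state();X=R.from_quat(s["eef_rot"]).as_matrix();x=X[:,0]
    f=np.degrees(np.arctan2(x[1],x[0]));z=X[:,2]
    print("clock %.2f pos"%s["clock"],np.round(s["tool_pos"],4),"phi %.2f"%f,"z",np.round(z,4),"q",np.round(s["q"],2),"F",np.round(s["contact_force"],1),"open %.3f ff %.1f"%(s["opening"],s["finger_force"]))
    dphi=0 if phi is None else (phi-f+180)%360-180
    Y=R.from_euler("z",dphi,degrees=True).as_matrix()@X
    print("turn first: z %.4f rad; then shift in tool axes"%-np.radians(dphi),np.round(Y.T@(np.array(p)-s["tool_pos"]),4), "| unturned",np.round(X.T@(np.array(p)-s["tool_pos"]),4),"| level rotvec",np.round(X.T@np.cross(z,[0,0,-1]),4))
E
python3 -c "
from h import *;leg([.514,.15,.15],40.1)"
```

```text
clock: 1.6
tool_pos: [0.3587, -0.2182, 0.3001]
eef_rot: [1.0, 0.0, -0.0, -0.0]
contact_force: [-0.2, -0.1, 0.5]
opening: 0.996
finger_force: 0.0
clock 1.60 pos [ 0.3587 -0.2182  0.3001] phi 0.05 z [-5.e-04  2.e-04 -1.e+00] q [ 0.48  0.35 -0.07  2.08  0.03  0.71 -1.17] F [-0.2 -0.1  0.5] open 0.996 ff 0.0
turn first: z -0.6991 rad; then shift in tool axes [ 0.356  -0.1816  0.15  ] | unturned [ 0.1556 -0.3681  0.1501] | level rotvec [-0.0002  0.0005  0.    ]
```

```bash
python3 -m inch '1 0.0111 -0.0263 0.001 0 0 0;1 0.0111 -0.0263 0.001 0 0 0;1 0.0111 -0.0263 0.001 0 0 0;1 0.0111 -0.0263 0.001 0 0 0;1 0.0111 -0.0263 0.001 0 0 0;1 0.0111 -0.0263 0.001 0 0 0;1 0.0111 -0.0263 0.001 0 0 0;1 0.0111 -0.0263 0.001 0 0 0;1 0.0111 -0.0263 0.001 0 0 0;1 0.0111 -0.0263 0.001 0 0 0;1 0.0111 -0.0263 0.001 0 0 0;1 0.0111 -0.0263 0.001 0 0 0;1 0.0111 -0.0263 0.001 0 0 0;1 0.0111 -0.0263 0.001 0 0 0;1 0 0 0.03 0 0 -0.1165;1 0 0 0.03 0 0 -0.1165;1 0 0 0.03 0 0 -0.1165;1 0 0 0.03 0 0 -0.1165;1 0 0 0.01 0 0 -0.1165;1 0 0 0 0 0 -0.1165'
python3 -c "
from h import *;leg([.514,.15,.026],40.1)
im,d=snapshot('wrist');cv2.imwrite('pics/w1.png',im[:,:,::-1])"
```

```text
clock: 3.27
tool_pos: [0.5117, 0.148, 0.1528]
eef_rot: [0.938, 0.346, -0.003, -0.0]
contact_force: [0.5, -0.1, 0.6]
opening: 0.998
finger_force: 0.0
clock 3.27 pos [0.5117 0.148  0.1528] phi 40.45 z [-0.0065 -0.0023 -1.    ] q [-0.23  0.72 -0.23  1.93  0.3   0.53 -1.53] F [ 0.5 -0.1  0.6] open 0.998 ff 0.0
turn first: z 0.0062 rad; then shift in tool axes [0.0039 0.0003 0.1268] | unturned [0.0039 0.0003 0.1268] | level rotvec [-0.0025  0.0064  0.    ]
```

View pics/w1.png

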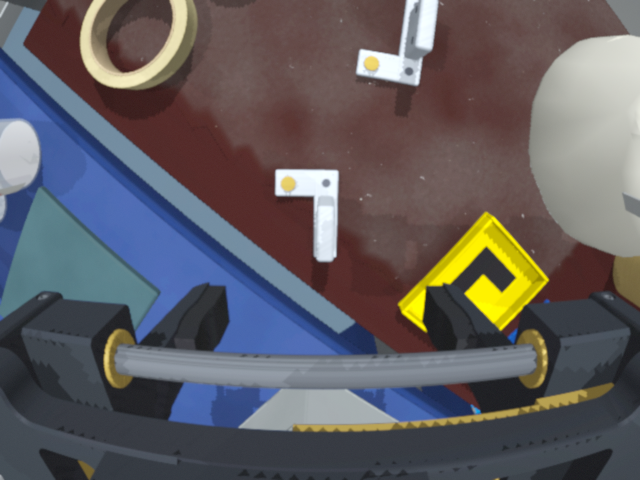

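```bash
python3 -m inch '1 0.0006 0 0.021 0 0.001 0;1 0.0006 0 0.021 0 0.001 0;1 0.0006 0 0.021 0 0.001 0;1 0.0006 0 0.021 0 0.001 0;1 0.0006 0 0.021 0 0.001 0;1 0 0 0.0215 0 0 0;1 0 0 0 0 0 0;-1 0 0 0 0 0 0;-1 0 0 0 0 0 0;-1 0 0 0 0 0 0;-1 0 0 0 0 0 0;-1 0 0 0 0 0 0;-1 0 0 0 0 0 0;-1 0 0 0 0 0 0;-1 0 0 0 0 0 0' 35
python3 -c "
from h import *;leg([.5338,-.1234,.11],-1.7)"
```

```text
clock: 4.57
tool_pos: [0.5166, 0.1509, 0.0298]
eef_rot: [0.939, 0.343, 0.003, -0.001]
contact_force: [-0.8, -1.5, 0.7]
opening: 0.418
finger_force: 0.0
clock 4.57 pos [0.5166 0.1509 0.0298] phi 40.09 z [ 0.0042  0.0033 -1.    ] q [-0.3   0.94 -0.12  1.96  0.38  0.26 -1.6 ] F [-0.8 -1.5  0.7] open 0.418 ff 0.0
turn first: z 0.7293 rad; then shift in tool axes [ 0.0257  0.2737 -0.08  ] | unturned [-0.1631  0.2209 -0.081 ] | level rotvec [ 0.0001 -0.0053 -0.    ]
```

```bash
python3 -m inch '-1 -0.0022 0 0.003 0 -0.005 0;-1 0 0 0 0 0 0;-1 0 0 0 0 0 0;-1 0 0 0 0 0 0;-1 0 0 0 0 0 0;-1 0 0 0 0 0 0;-1 0 0 0 0 0 0;-1 0 0 0 0 0 0' 35
python3 -c "
from h import *;leg([.5338,-.1234,.11],-1.7)"
```

```text
clock: 5.23
tool_pos: [0.5148, 0.1495, 0.0266]
eef_rot: [0.939, 0.343, 0.0, 0.0]
contact_force: [-0.1, 0.4, -0.1]
opening: 0.135
finger_force: 35.0
clock 5.23 pos [0.5148 0.1495 0.0266] phi 40.10 z [ 0.e+00 -1.e-04 -1.e+00] q [-0.3   0.94 -0.11  1.97  0.38  0.25 -1.61] F [-0.1  0.4 -0.1] open 0.135 ff 35.0
turn first: z 0.7295 rad; then shift in tool axes [ 0.027   0.2722 -0.0834] | unturned [-0.1613  0.221  -0.0834] | level rotvec [ 0.0001  0.     -0.    ]
```

```bash
python3 -m inch '-1 0 0 -0.028 0 0 0;-1 0 0 -0.028 0 0 0;-1 0 0 -0.028 0 0 0;-1 0 0 0 0 0 0.1215;-1 0 0 0 0 0 0.1215;-1 0 0 0 0 0 0.1215;-1 0 0 0 0 0 0.1215;-1 0 0 0 0 0 0.1215;-1 0 0 0 0 0 0.1215;-1 0.0027 0.027 0 0 0 0;-1 0.0027 0.027 0 0 0 0;-1 0.0027 0.027 0 0 0 0;-1 0.0027 0.027 0 0 0 0;-1 0.0027 0.027 0 0 0 0;-1 0.0027 0.027 0 0 0 0;-1 0.0027 0.027 0 0 0 0;-1 0.0027 0.027 0 0 0 0;-1 0.0027 0.027 0 0 0 0;-1 0.0027 0.027 0 0 0 0;-1 0 0 0 0 0 0'
python3 -c "
from h import *;leg([.5338,-.1234,.0297],-1.7)
im,d=snapshot('side');cv2.imwrite('pics/s2.png',im[100:400,150:550][:,:,::-1])"
```

```text
clock: 6.9
tool_pos: [0.5334, -0.1292, 0.1107]
eef_rot: [1.0, -0.019, 0.0, 0.003]
contact_force: [-0.3, -1.2, 0.0]
opening: 0.134
finger_force: 35.0
clock 6.90 pos [ 0.5334 -0.1292  0.1107] phi -2.22 z [ 2.0e-04 -5.4e-03 -1.0e+00] q [ 0.21  0.8  -0.1   1.91  0.18  0.44 -1.64] F [-0.3 -1.2  0. ] open 0.134 ff 35.0
turn first: z -0.0090 rad; then shift in tool axes [ 0.0002 -0.0062  0.0809] | unturned [ 0.0001 -0.0062  0.0809] | level rotvec [ 0.0054 -0.0004  0.    ]
```

View pics/s2.png

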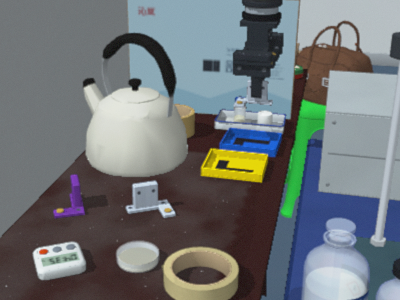

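```bash
python3 -m inch '-1 0 0 0 0 0 0;-1 0 0 0 0 0 0'
python3 -c "
from h import *;leg([.5338,-.1234,.0297],-1.7)"
```

```text
clock: 7.12
tool_pos: [0.5339, -0.1195, 0.1106]
eef_rot: [1.0, -0.014, -0.0, -0.001]
contact_force: [0.1, 0.3, -0.6]
opening: 0.136
finger_force: 35.0
clock 7.12 pos [ 0.5339 -0.1195  0.1106] phi -1.56 z [-1.0e-04  1.2e-03 -1.0e+00] q [ 0.2   0.8  -0.11  1.92  0.18  0.44 -1.64] F [ 0.1  0.3 -0.6] open 0.136 ff 35.0
turn first: z 0.0024 rad; then shift in tool axes [-0.      0.004   0.0809] | unturned [-0.      0.004   0.0809] | level rotvec [-0.0012  0.0002 -0.    ]
```

```bash
python3 -m inch '-1 0 0.0028 0.015 0 0 0;-1 0 0 0.015 0 0 0;-1 0 0 0.015 0 0 0;-1 0 0 0.015 0 0 0;-1 0 0 0.01 0 0 0;-1 0 0 0.007 0 0 0;-1 0 0 0.002 0 0 0;-1 0 0 0 0 0 0;-1 0 0 0 0 0 0;-1 0 0 0 0 0 0'
python3 -c "
from h import *;leg([.5338,-.1234,.0297],-1.7)"
```

```text
clock: 7.95
tool_pos: [0.5344, -0.124, 0.0323]
eef_rot: [1.0, -0.015, 0.001, 0.0]
contact_force: [-0.2, 0.2, -1.4]
opening: 0.131
finger_force: 35.0
clock 7.95 pos [ 0.5344 -0.124   0.0323] phi -1.67 z [ 1.3e-03 -2.0e-04 -1.0e+00] q [ 0.19  0.94 -0.07  1.93  0.21  0.28 -1.65] F [-0.2  0.2 -1.4] open 0.131 ff 35.0
turn first: z 0.0006 rad; then shift in tool axes [-0.0006 -0.0006  0.0026] | unturned [-0.0006 -0.0006  0.0026] | level rotvec [ 0.0002 -0.0013 -0.    ]
```

```bash
python3 -m inch '-1 0 0 0.0012 0 0 0;-1 0 0 0.001 0 0 0;-1 0 0 0 0 0 0;-0.4 0 0 0 0 0 0;-0.2 0 0 0 0 0 0;-0.2 0 0 0 0 0 0;-0.2 0 0 0 0 0 0;-0.2 0 0 0 0 0 0;-0.2 0 0 -0.02 0 0 0;-0.2 0 0 -0.03 0 0 0;0 0 0 -0.03 0 0 0;1 0 0 -0.03 0 0 0;1 0 0 -0.03 0 0 0'
python3 -c "
from h import *;leg([.6687,.194,.15],32.7)
im,d=snapshot('top');np.savez('top1.npz',im=im,d=d);cv2.imwrite('pics/t2.png',cv2.resize(im[200:350,190:490],None,fx=2.6,fy=2.6)[:,:,::-1])"
```

```text
clock: 9.03
tool_pos: [0.5335, -0.1239, 0.1708]
eef_rot: [1.0, -0.015, -0.0, 0.0]
contact_force: [0.4, 0.3, -0.3]
opening: 0.599
finger_force: 0.0
clock 9.03 pos [ 0.5335 -0.1239  0.1708] phi -1.67 z [-5.e-04 -0.e+00 -1.e+00] q [ 0.23  0.7  -0.14  1.88  0.16  0.57 -1.62] F [ 0.4  0.3 -0.3] open 0.599 ff 0.0
turn first: z -0.5999 rad; then shift in tool axes [ 0.2856 -0.1945  0.0207] | unturned [ 0.1259 -0.3217  0.0207] | level rotvec [ 0.      0.0005 -0.    ]
```

View pics/t2.png

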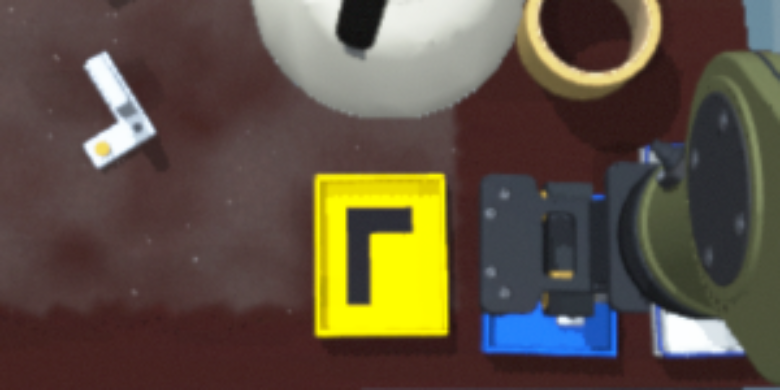

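```bash
python3 -m inch '1 0 -0.0268 0 0 0 0;1 0 -0.0268 0 0 0 0;1 0 -0.0268 0 0 0 0;1 0 -0.0268 0 0 0 0;1 0 -0.0268 0 0 0 0;1 0 -0.0268 0 0 0 0;1 0 -0.0268 0 0 0 0;1 0 -0.0268 0 0 0 0;1 0 -0.0268 0 0 0 0;1 0 -0.0268 0 0 0 0;1 0 -0.0268 0 0 0 0;1 0 -0.0268 0 0 0 0;1 0 0 0 0 0 -0.12;1 0 0 0 0 0 -0.12;1 0 0 0 0 0 -0.12;1 0 0 0 0 0 -0.12;1 0 0 0 0 0 -0.12;1 0 0 0 0 0 0'
python3 - <<'E'
from h import *
leg([.6687,.194,.15],32.7)
im,d=snapshot('top');np.savez('top2.npz',im=im,d=d)
P=cloud('top',d)
m=(abs(P[...,0]-.538)<.05)&(abs(P[...,1]+.1085)<.04)&(d>0)
t=m&(P[...,2]>.035)&(P[...,2]<.06);ys,xs=np.nonzero(t);q=ray('top',np.c_[xs,ys],.049)[:,:2]*1000
print(len(xs),cv2.minAreaRect(q.astype(np.float32)))
cv2.imwrite('pics/t3.png',cv2.resize(im[180:350,170:440],None,fx=2.9,fy=2.9)[:,:,::-1])
E
```

```text
clock: 10.58
tool_pos: [0.5431, 0.1973, 0.1691]
eef_rot: [0.959, 0.283, -0.0, -0.0]
contact_force: [0.5, -1.0, -0.3]
opening: 1.001
finger_force: 0.0
clock 10.58 pos [0.5431 0.1973 0.1691] phi 32.87 z [-5.e-04  2.e-04 -1.e+00] q [-0.29  0.74 -0.23  1.79  0.26  0.65 -1.67] F [ 0.5 -1.  -0.3] open 1.001 ff 0.0
turn first: z 0.0030 rad; then shift in tool axes [0.104  0.0706 0.0191] | unturned [0.1037 0.0709 0.0191] | level rotvec [-0.0004  0.0004  0.    ]
187 ((534.326171875, -121.6822280883789), (13.933342933654785, 39.46232986450195), 89.61891174316406)
```

View pics/t3.png

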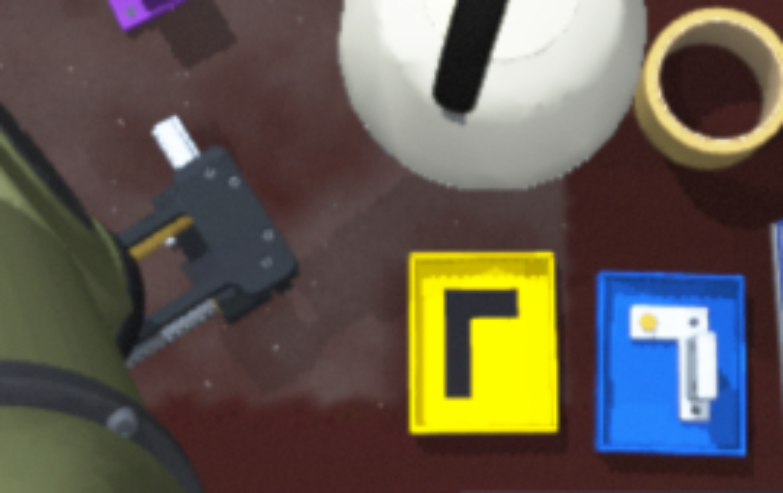

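```bash
python3 -m inch '1 0.0173 0.0118 0.003 0 0 0;1 0.0173 0.0118 0.003 0 0 0;1 0.0173 0.0118 0.003 0 0 0;1 0.0173 0.0118 0.003 0 0 0;1 0.0173 0.0118 0.003 0 0 0;1 0.0173 0.0118 0.003 0 0 0.003;1 0 0 0 0 0 0;1 0 0 0 0 0 0;1 0 0 0 0 0 0'
python3 - <<'E'
from h import *
leg([.6687,.194,.026],32.7)
im,d=snapshot('wrist');cv2.imwrite('pics/w2.png',im[:,:,::-1])
E
```

```text
clock: 11.38
tool_pos: [0.6677, 0.1943, 0.1511]
eef_rot: [0.96, 0.28, -0.001, -0.0]
contact_force: [0.1, 1.2, -0.4]
opening: 1.0
finger_force: 0.0
clock 11.38 pos [0.6677 0.1943 0.1511] phi 32.48 z [-1.6e-03 -3.0e-04 -1.0e+00] q [-0.23  0.9  -0.24  1.41  0.25  0.86 -1.55] F [ 0.1  1.2 -0.4] open 1.000 ff 0.0
turn first: z -0.0039 rad; then shift in tool axes [0.0009 0.0009 0.1251] | unturned [0.0009 0.0009 0.1251] | level rotvec [-0.0006  0.0015 -0.    ]
```

View pics/w2.png

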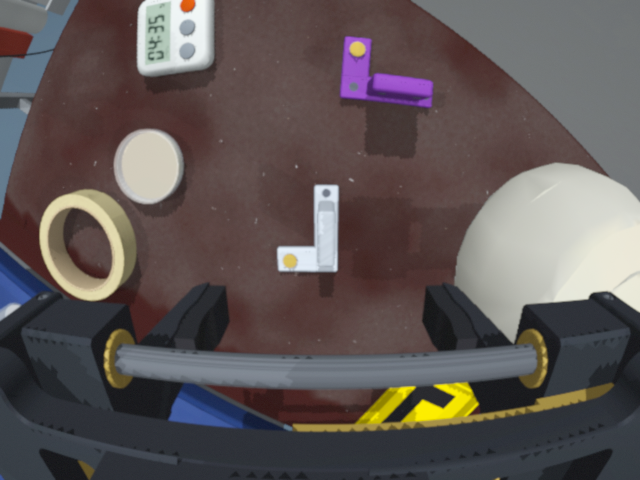

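```bash
python3 -m inch '1 0.0004 0.0004 0.021 0 0 0;1 0.0004 0.0004 0.021 0 0 0;1 0 0 0.021 0 0 0;1 0 0 0.021 0 0 0;1 0 0 0.021 0 0 0;1 0 0 0.018 0 0 0;1 0 0 0 0 0 0;1 0 0 0 0 0 0;1 0 0 0 0 0 0'
python3 -c "
from h import *;leg([.6687,.194,.026],32.7)"
```

```text
clock: 12.18
tool_pos: [0.6703, 0.1944, 0.0298]
eef_rot: [0.96, 0.28, 0.001, -0.0]
contact_force: [0.2, 0.4, 0.6]
opening: 1.002
finger_force: 0.0
clock 12.18 pos [0.6703 0.1944 0.0298] phi 32.54 z [ 1.5e-03  8.0e-04 -1.0e+00] q [-0.25  1.06 -0.21  1.44  0.3   0.67 -1.59] F [0.2 0.4 0.6] open 1.002 ff 0.0
turn first: z -0.0028 rad; then shift in tool axes [-0.0016 -0.0006  0.0038] | unturned [-0.0016 -0.0006  0.0038] | level rotvec [ 0.0002 -0.0017  0.    ]
```

```bash
python3 -m inch '-1 -0.0014 0 0.0035 0 -0.001 -0.0025;-1 0 0 0 0 0 0;-1 0 0 0 0 0 0;-1 0 0 0 0 0 0;-1 0 0 0 0 0 0;-1 0 0 0 0 0 0;-1 0 0 0 0 0 0;-1 0 0 0 0 0 0;-1 0 0 0 0 0 0;-1 0 0 0 0 0 0;-1 0 0 0 0 0 0;-1 0 0 0 0 0 0;-1 0 0 0 0 0 0;-1 0 0 0 0 0 0;-1 0 0 0 0 0 0;-1 0 0 0 0 0 0' 35
python3 -c "
from h import *;leg([.5474,.0227,.11],179.7)"
```

```text
clock: 13.52
tool_pos: [0.6687, 0.1931, 0.0249]
eef_rot: [0.96, 0.281, -0.001, 0.0]
contact_force: [0.4, 0.2, 0.1]
opening: 0.135
finger_force: 35.0
clock 13.52 pos [0.6687 0.1931 0.0249] phi 32.68 z [-9.e-04 -5.e-04 -1.e+00] q [-0.25  1.07 -0.21  1.44  0.3   0.66 -1.58] F [0.4 0.2 0.1] open 0.135 ff 35.0
turn first: z -2.5660 rad; then shift in tool axes [ 0.1203 -0.171  -0.0852] | unturned [-0.1942  0.0779 -0.0849] | level rotvec [-0.0001  0.001   0.    ]
```

```bash
python3 -m inch '-1 0 0 -0.022 0 0 0;-1 0 0 -0.022 0 0 0;-1 0 0 -0.022 0 0 0;-1 0 0 -0.022 0 0 0;-1 -0.0202 -0.013 0 0 0 0;-1 -0.0202 -0.013 0 0 0 0;-1 -0.0202 -0.013 0 0 0 0;-1 -0.0202 -0.013 0 0 0 0;-1 -0.0202 -0.013 0 0 0 0;-1 0 0 0 0 0 -0.122;-1 0 0 0 0 0 -0.122;-1 0 0 0 0 0 -0.122;-1 0 0 0 0 0 -0.122;-1 0 0 0 0 0 -0.122;-1 0 0 0 0 0 -0.122;-1 0 0 0 0 0 -0.122;-1 0 0 0 0 0 -0.122;-1 0 0 0 0 0 -0.122;-1 0 0 0 0 0 -0.122;-1 0 0 0 0 0 -0.122' && python3 -m inch '-1 0 0 0 0 0 -0.122;-1 0 0 0 0 0 -0.122;-1 0 0 0 0 0 -0.122;-1 0 0 0 0 0 -0.122;-1 0 0 0 0 0 -0.122;-1 0 0 0 0 0 -0.122;-1 0 0 0 0 0 -0.122;-1 0 0 0 0 0 -0.122;-1 0 0 0 0 0 -0.122;-1 0 0 0 0 0 -0.122;-1 0 0 0 0 0 0;-1 0 0 0 0 0 0;-1 0 0 0 0 0 0'
python3 -c "
from h import *;leg([.5474,.0227,.11],179.7)"
```

```text
clock: 15.18
tool_pos: [0.5489, 0.1929, 0.113]
eef_rot: [0.574, 0.819, -0.001, 0.0]
contact_force: [0.0, 0.8, -0.7]
opening: 0.132
finger_force: 35.0
clock: 16.27
tool_pos: [0.5488, 0.193, 0.113]
eef_rot: [0.006, 1.0, -0.0, -0.0]
contact_force: [0.2, -0.9, -0.3]
opening: 0.131
finger_force: 35.0
clock 16.27 pos [0.5488 0.193  0.113 ] phi 179.28 z [-7.e-04 -9.e-04 -1.e+00] q [ 0.04  0.96 -0.85  1.79  0.95  0.86  0.29] F [ 0.2 -0.9 -0.3] open 0.131 ff 35.0
turn first: z -0.0073 rad; then shift in tool axes [ 0.0005 -0.1703  0.0031] | unturned [-0.0007 -0.1703  0.0031] | level rotvec [-0.0009 -0.0007  0.    ]
```

```bash
python3 -m inch '-1 0 -0.017 0 0 0 -0.007;-1 0 -0.017 0 0 0 0;-1 0 -0.017 0 0 0 0;-1 0 -0.017 0 0 0 0;-1 0 -0.017 0 0 0 0;-1 0 -0.017 0 0 0 0;-1 0 -0.017 0 0 0 0;-1 0 -0.017 0 0 0 0;-1 0 -0.017 0 0 0 0;-1 0 -0.017 0 0 0 0;-1 0 0 0 0 0 0;-1 0 0 0 0 0 0;-1 0 0 0 0 0 0'
python3 -c "
from h import *;leg([.5474,.0227,.0285],179.7)"
```

```text
clock: 17.35
tool_pos: [0.5484, 0.0246, 0.1135]
eef_rot: [0.001, 1.0, 0.0, -0.0]
contact_force: [-0.8, 0.6, -0.5]
opening: 0.135
finger_force: 35.0
clock 17.35 pos [0.5484 0.0246 0.1135] phi 179.87 z [-1.e-04  7.e-04 -1.e+00] q [ 0.35  0.94 -0.86  1.89  0.99  0.82  0.51] F [-0.8  0.6 -0.5] open 0.135 ff 35.0
turn first: z 0.0030 rad; then shift in tool axes [ 0.001  -0.002   0.0849] | unturned [ 0.001  -0.002   0.0849] | level rotvec [ 0.0007 -0.0001  0.    ]
```

```bash
python3 -m inch '-1 0.0008 -0.0014 0.015 0 0 0.0025;-1 0 0 0.015 0 0 0;-1 0 0 0.015 0 0 0;-1 0 0 0.015 0 0 0;-1 0 0 0.012 0 0 0;-1 0 0 0.008 0 0 0;-1 0 0 0.003 0 0 0;-1 0 0 0 0 0 0;-1 0 0 0 0 0 0;-1 0 0 0 0 0 0'
python3 -c "
from h import *;leg([.5474,.0227,.0285],179.7)"
```

```text
clock: 18.18
tool_pos: [0.5479, 0.0223, 0.0308]
eef_rot: [0.002, 1.0, -0.0, 0.0]
contact_force: [0.2, 0.1, 0.1]
opening: 0.133
finger_force: 35.0
clock 18.18 pos [0.5479 0.0223 0.0308] phi 179.73 z [ 4.e-04 -1.e-04 -1.e+00] q [ 0.3   1.05 -0.75  1.91  1.17  0.7   0.37] F [0.2 0.1 0.1] open 0.133 ff 35.0
turn first: z 0.0006 rad; then shift in tool axes [0.0005 0.0004 0.0023] | unturned [0.0005 0.0004 0.0023] | level rotvec [-0.0001  0.0004  0.    ]
```

Lower the last 2 mm, release, retreat up and aside for the check.

```bash
python3 -m inch '-1 0 0 0.0012 0 0 0;-1 0 0 0.001 0 0 0;-1 0 0 0 0 0 0;-0.4 0 0 0 0 0 0;-0.2 0 0 0 0 0 0;-0.2 0 0 0 0 0 0;-0.2 0 0 0 0 0 0;-0.2 0 0 0 0 0 0;-0.2 0 0 -0.02 0 0 0;-0.2 0 0 -0.03 0 0 0;0 0 0 -0.03 0 0 0;0 0 0 -0.03 0 0 0;0 0 0 -0.03 0 0 0;0 0 0.025 0 0 0 0;0 0 0.025 0 0 0 0;0 0 0.025 0 0 0 0;0 0 0.025 0 0 0 0;0 0 0.025 0 0 0 0;0 0 0.025 0 0 0 0;0 0 0 0 0 0 0'
python3 - <<'E'
from h import *
leg([.5,.2,.2])
im,d=snapshot('top');P=cloud('top',d)
for c in((.538,-.1085),(.5514,.0077)):
    m=(abs(P[...,0]-c[0])<.05)&(abs(P[...,1]-c[1])<.04)&(d>0)
    t=m&(P[...,2]>.035)&(P[...,2]<.06);ys,xs=np.nonzero(t);q=ray('top',np.c_[xs,ys],.049)[:,:2]*1000
    print(len(xs),P[t][:,2].max(),cv2.minAreaRect(q.astype(np.float32)))
cv2.imwrite('pics/t4.png',cv2.resize(im[180:350,170:440],None,fx=2.9,fy=2.9)[:,:,::-1])
E
```

```text
clock: 19.85
tool_pos: [0.5473, 0.1789, 0.1689]
eef_rot: [-0.001, 1.0, 0.003, 0.0]
contact_force: [0.1, 0.5, 1.3]
opening: 0.502
finger_force: 0.0
clock 19.85 pos [0.5473 0.1789 0.1689] phi -179.87 z [ 3.0e-04  5.9e-03 -1.0e+00] q [ 0.1   0.88 -0.91  1.77  0.86  0.93  0.39] F [0.1 0.5 1.3] open 0.502 ff 0.0
turn first: z -0.0000 rad; then shift in tool axes [ 0.0472  0.0214 -0.031 ] | unturned [ 0.0472  0.0214 -0.031 ] | level rotvec [0.0059 0.0003 0.    ]Traceback (most recent call last):
  File "<stdin>", line 7, in <module>
    return umr_maximum(a, axis, None, out, keepdims, initial, where)
ValueError: zero-size array to reduction operation maximum which has no identity
```

```bash
python3 - <<'E'
from h import *
im,d=snapshot('top');cv2.imwrite('pics/t4.png',im[:,:,::-1])
E
```

```text
(no output)
```

View pics/t4.png

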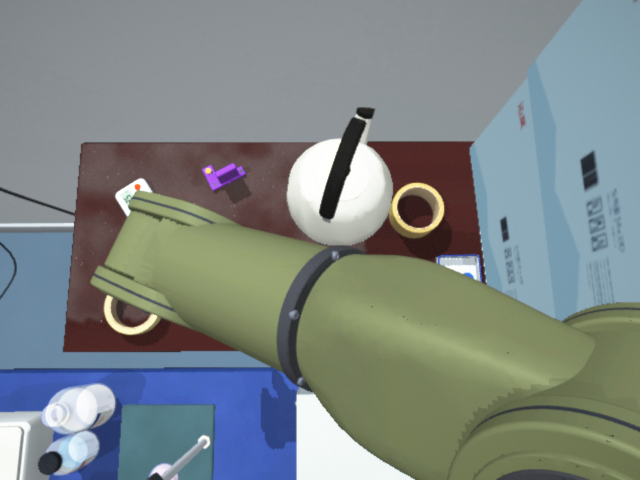

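```bash
python3 - <<'E'
from h import *
im,d=snapshot('side');cv2.imwrite('pics/s3.png',cv2.resize(im[160:340,240:480],None,fx=3.3,fy=3.3)[:,:,::-1])
E
```

```text
(no output)
```

View pics/s3.png

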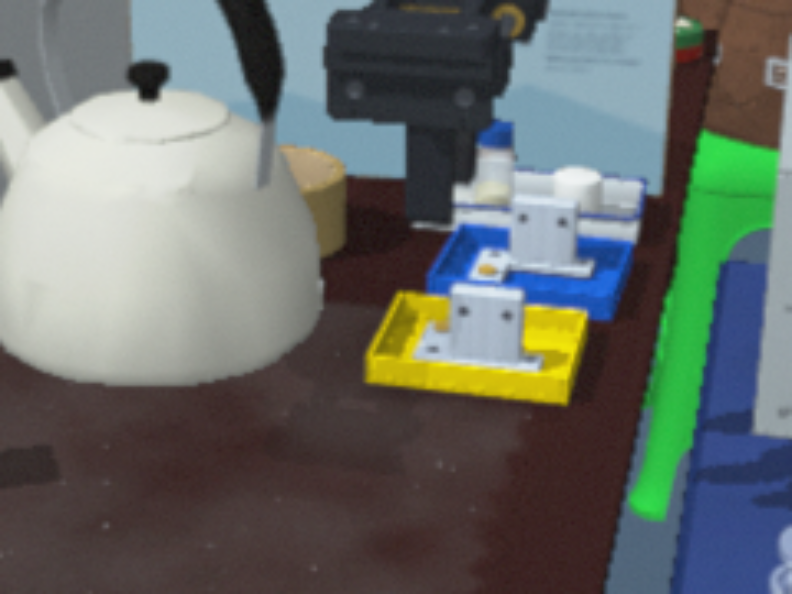

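```bash
python3 -m inch '0 0 0 0 0 0 0;0 0 0 0 0 0 0;0 0 0 0 0 0 0;0 0 0 0 0 0 0'; python3 -c "
from plant import r;print(r.finish_job())"
```

```text
clock: 20.33
tool_pos: [0.5484, 0.1709, 0.1677]
eef_rot: [0.003, 1.0, -0.001, -0.0]
contact_force: [-0.1, 0.8, 0.1]
opening: 0.497
finger_force: 0.0
the job is handed in; nothing more can be done
None
```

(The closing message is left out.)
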